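# Hang the examination headset on the drop-latch hook and park the arm

## Task

Put the eye-examination headset away for moving the table: first swing the hook arm of the post out as far as it goes, then hang the headset on the hook by its crown strap, in past the drop keeper so that the keeper lifts and falls shut again behind the strap. Then swing the loaded arm back to its parked stop, let go, and leave the headset hanging still. Carry the headset upright and leave the other things on the table where they are.

Things in the scene. Friction and masses are not known exactly. Their poses are not given: they have to be found in the camera images.
- crown_strap (a point): Black examination headset (optics worn on the head), standing on its oval band: 210 x 150 mm, band 35 mm high, grey optics block in front, grey battery behind, 0.4 kg. Point: middle of the stiff crown strap that arches over it front to rear, 115 mm above the band's lower edge; the balance point lies under it. Axes: x along the strap to the front, y across it, z up. It may hang either way round.
- grip_front (a point): On the strap's centre line 52 mm in front of crown_strap. The strap is 25 mm wide, 8 mm thick, level for 66 mm either side of crown_strap, nothing close below. Grip it here across its width: its middle must stay free for the hook. Axes as crown_strap.
- grip_rear (a point): The same, 52 mm to the rear of crown_strap.
- hook_seat (a point): Where the strap's underside shall rest: flat top of the hook's steel peg (a saddle 36 mm wide, z 188 to 200 mm), 137 mm from the pivot axis, 200 mm above the table. Turns with the arm; axes: x along the arm away from the post, z up. The peg starts at a web 95 to 107 mm from the axis and ends in the nose. The strap lies crosswise to the peg.
- hook_nose (a point): Top of the upturned nose at the peg's outer end, 215 to 223 mm from the pivot axis, 210 mm above the table. The strap enters over it, towards the post, through the 33 mm gap below the upper bar (16 mm wide, z 243 to 255 mm, from the post to 214 mm out). Axes as hook_seat.
- pivot (a point): Vertical axis of the hook arm, at mid-height of its bar (249 mm), on a steel post with a white foot (150 x 130 mm) fixed to the table. The hub around it has radius 19 mm; its top, the highest part of post and arm, is 265 mm above the table.
- push_point (a point): A point in the upper bar 75 mm from the pivot axis, mid-height (249 mm): good to push against, from either side, with closed fingers. Axes as hook_seat.
- hook_arm (a joint): Swing of the hook arm in rad: 0 at the parked stop (arm pointing away to the back), growing as it turns clockwise seen from above, 1.4 at the stop where it is fully out. Stays where it is left. Pushing at push_point takes 3 N, and 6 N at 0.8 rad/s (damped); swing it slowly when loaded, or the headset sways and slips on the peg.
- keeper (a joint): Drop keeper, a steel flap 22 mm wide, 47 mm long, hinged at the outer end of the upper bar 206 mm from the pivot axis, 246 mm high. 0: shut, its lower end on the peg 190 mm from the axis. Grows to 1.15 rad as the strap, moving in, lightly pushes the lower end up and towards the post. Opens inward only; falls shut by its weight once the strap's outer edge is within 160 mm of the axis.
- occluder: Bystander: black plastic eye paddle lying flat, 190 mm long, disc 68 mm across; origin on the table.
- lens_case: Bystander: round black lens case, 68 mm across, 34 mm high; origin under its centre.
- dropper: Bystander: white dropper bottle standing, 28 mm across, 64 mm high; origin under its centre.
- prism_bar: Bystander: stepped clear prism bar lying flat, 195 x 36 mm, up to 20 mm thick; origin on the table.
- penlight: Bystander: metal pen torch lying down, 125 mm long, 18 mm thick; origin on the table.
- face_shield: Bystander: clear face shield standing on its black headband, visor up, 195 mm high, 180 mm long; it has no crown strap. Origin at table height in the middle of the band.
Not all that is in view belongs to the job. Leave any red look-alike of the part that bears crown_strap alone.

How it is judged (in metres and radians):
On the way, in this order (a step that is already met when the one before it is completed fails the run):
1. the empty hook arm is swung out to its stop (within about 9 degrees) (value of joint hook_arm above 1.25 rad and distance between crown_strap and hook_seat above 0.15 m), for 0.1 s.
2. with the arm out, the strap is on the peg and the keeper has fallen shut behind it (value of joint hook_arm above 0.9 rad and value of joint keeper below 0.12 rad and x of crown_strap in the frame of hook_seat between -0.035 and 0.045 m and y of crown_strap in the frame of hook_seat between -0.055 and 0.055 m and z of crown_strap in the frame of hook_seat between -0.02 and 0.03 m), for 0.2 s.
At the end, for the whole second after the job is handed in: Arm parked (within 0.12 rad of its stop); headset hangs by its strap on the peg inside the keeper (strap middle -35 to +45 mm along the arm, 55 mm across, -20 to +30 mm in height from hook_seat), within 20 degrees of level, slower than 80 mm/s; keeper shut (under 0.12 rad) (value of joint each of hook_arm, keeper below 0.12 rad and x of crown_strap in the frame of hook_seat between -0.035 and 0.045 m and y of crown_strap in the frame of hook_seat between -0.055 and 0.055 m and z of crown_strap in the frame of hook_seat between -0.02 and 0.03 m and angle between crown_strap's own z axis and vertical below 0.35 rad and linear speed of headset below 0.08 m/s); the robot touches nothing.
It fails at once if the headset is tipped by more than about 35 degrees (angle between crown_strap's own z axis and vertical above 0.6 rad).
It fails at once if a bystander is moved by more than 40 mm (distance of any of occluder, lens_case, dropper, prism_bar, penlight, face_shield from where it was at the start of the episode above 0.04 m).
It also fails if it takes over 72 s, if anything falls off the work surface, if the arm or the gripper's body presses on something with over 40 N, if the wrist force passes 120 N, or if a joint passes its speed limit or range.

## Robot

A 6-joint arm with a two-finger parallel gripper is mounted at the origin on the work surface. World frame = base frame: x ahead of the robot, y to its left, z up, the work surface at z = 0. Lengths are in mm, angles in degrees, forces in N, time in s.
With the tool pointing down it reaches from about 375 to 975 mm from the base axis. Payload 3.8 kg.
Tool frame: the origin (TCP) lies between the finger pads; the fingertips stand 14 mm ahead of it and the grasp point (between the pads) lies 5 mm behind it; z points along the fingers, y is the line along which they close (so a half turn about z gives the same grasp; the last joint's range is limited). The gripper opens to 88 mm and grips with 3 to 60 N. Pads are 18 mm wide; open, the fingers measure 123 mm over their backs; the gripper's body (75 mm by 187 mm) begins 45 mm behind the grasp point.
Start: joints at [65.208, 15.12, 91.902, -0, 72.978, -2.114], TCP at [260.241, 622.81, 252.706] pointing down, gripper open.
Joint ranges: [-150.88, 150.88], [-54.13, 125.18], [17.81, 147.31], [-75.09, 255.09], [0, 152.58], [-146.25, 146.25]. Speed limits (degrees/s): [147.25, 147.25, 180, 180, 180, 180].

## Interface

Orientations are given as [roll, pitch, yaw] about the fixed x, y, z axes, in that order (R = Rz(yaw) Ry(pitch) Rx(roll)).
In Python, from rig import bot gives the robot as it stands.
- The arm moves only by the tool jog_arm, never from a script. Its argument "steps" is a list that holds one entry, the list of rows, each a list of 7 numbers: the turn, a rotation vector about the tool's x, y, z in degrees, then the shift along the tool's x, y, z in cm, then the gripper command: -1 is shut, 1 is fully open, values between are in proportion. A call has 1 to 12 rows; each row shifts and turns the commanded pose from where the row before left it, along the tool's axes as they then stand; what a row does not reach is not made up. A row lasts 1/12 s, in which the tool goes at most 41.7 mm and 7.16 degrees, less where a joint would pass 70% of its speed; a pose out of reach is approached as far as the arm can. A call with a gripper value outside its range is refused whole. The fingers move at their own pace and stop on an object; "force" is the grip in N (left out, the last holds). Time passes only in rows, so rows that do not move let the fingers close. It gives the time, the measured TCP pose, the force, the opening and the grip force at its end, in the units of the state.
- bot.observe(): the state, without advancing time (a new reading comes with each control period).
- bot.camera(name): name is "side" or "top"; returns (picture, depth): 480x640x3 uint8, red, green, blue; 480x640 float32, mm along the optical axis (not along the pixel's ray), 0 where there is no reading.
- bot.camera_info(name): a dict with "intrinsics" (3x3 intrinsics, pixels), "distortion" ([k1, k2, p1, p2, k3] as OpenCV has them; the pictures are not rectified), "position" and "rotation" of the camera in the world. Camera axes: x right, y down, z forward; pixel columns grow to the right and rows downward; lengths in mm; the calibration is good to about 2 mm. A picture is of the moment at which its call begins. camera_info takes no time and is no camera call.
- bot.job_done(): hands the job in; it is judged then, once.
The state is a dict: "clock": time; "qpos": joint angles; "qvel": joint speeds; "tau": joint torques, N m; "eef_pos": TCP position; "tool_rot": TCP orientation; "contact_force": force on the tool from outside, world axes, zero at the start; "torque": the same for the moment, N m; "finger_gap": finger opening in mm; "grip_force": force on a finger pad.
Only numpy, scipy, OpenCV 4.12 (cv2) and the standard library are available. Lean on these libraries where they do the work, as an engineer would, in place of code of your own. Each camera call takes 0.05 s, during which the arm holds its last target. There are 200 camera calls.

## Working session

There is one attempt and no reset: what is moved stays moved. The work goes in short steps, Python scripts to look and compute and a tool call to move; the robot and the scene stay as the last step left them, time stands still between calls to the robot, and variables do not carry over. Pictures are saved under pics/ and viewed, at most 10 in all, crops included, and the job is handed in when it is done.

Besides the shell and the picture viewer there is one more tool, called after "Call:" in YAML: its name, and indented under it one key for each argument. jog_arm: Moves the arm, as the interface text tells. Its arguments: {"type":"object","properties":{"steps":{"type":"array"},"force":{"type":"number"}},"required":["steps"]}

```bash
mkdir -p pics; cat > h.py <<'E'
import numpy as np, cv2
from rig import bot
def cloud(name):
    p,d=bot.camera(name); i=bot.camera_info(name)
    K=np.array(i["intrinsics"]);D=np.array(i["distortion"],float)
    v,u=np.mgrid[0:480,0:640]
    n=cv2.undistortPoints(np.stack([u,v],-1).reshape(-1,1,2).astype(np.float64),K,D).reshape(480,640,2)
    c=np.dstack([n,np.ones((480,640))])*d[...,None]
    w=c@np.array(i["rotation"]).T+np.array(i["position"])
    w[d==0]=np.nan
    return p,d,w
E
python3 - <<'E'
from h import *
print(bot.observe())
for n in("side","top"):
    p,d,w=cloud(n); i=bot.camera_info(n); print(n,i["position"],i["rotation"])
    np.savez(f"{n}0.npz",p=p,d=d,w=w); cv2.imwrite(f"pics/{n}0.png",p[...,::-1])
E
```

```text
{'clock': 0.0, 'qpos': array([ 6.52098078e+01,  1.51683154e+01,  9.19778900e+01,  1.40428746e-03,
        7.29787389e+01, -2.11424238e+00]), 'qvel': array([ 0.04537077, -0.00690707,  0.05321694,  0.02539768,  0.02517318,
       -0.02169791]), 'tau': array([ 1.21597219e-03, -5.02095473e+01, -3.56883681e+01,  7.29398732e-02,
        2.92169378e-02, -1.66590735e-04]), 'eef_pos': array([259.94281626, 622.22419439, 251.42960568]), 'tool_rot': array([-1.79875190e+02, -5.95041807e-03,  1.57323631e+02]), 'contact_force': array([0.07381399, 0.33895945, 0.14875837]), 'torque': array([-0.00818166, -0.01669038, -0.04556465]), 'grip_force': 0.0, 'finger_gap': 87.81755706681248}Traceback (most recent call last):
  File "<stdin>", line 4, in <module>
  File "h.py", line 9, in cloud
    w=c@np.array(i["rotation"]).T+np.array(i["position"])
      ~~~~~~~~~~~~~~~~~~~~~~~~~~~^~~~~~~~~~~~~~~~~~~~~~~~
ValueError: operands could not be broadcast together with shapes (480,640) (3,)
```

```bash
sed -i 's/np.array(i\["rotation"\]).T/Rotation.from_euler("xyz",i["rotation"],degrees=True).as_matrix().T/; 1a from scipy.spatial.transform import Rotation' h.py
python3 - <<'E'
from h import *
for n in("side","top"):
    p,d,w=cloud(n); i=bot.camera_info(n); print(n,i["position"],i["rotation"])
    np.savez(f"{n}0.npz",p=p,d=d,w=w); cv2.imwrite(f"pics/{n}0.png",p[...,::-1])
    print(w[100:480:100,60:640:130].round())
E
```

```text
side [ -71.93505175 -910.0927007  1095.78322229] [-131.77433413   -0.50812908  -32.10368451]
[[[  94. 1324.   20.]
  [ 546. 1061.   -3.]
  [ 842.  580.  133.]
  [1798.  916. -292.]
  [1799.  219.   51.]]

 [[ -42.  687.    3.]
  [ 313.  473.   -3.]
  [ 650.  267.   -5.]
  [ 943.   18.   44.]
  [1802.   82. -352.]]

 [[-122.  -19.  264.]
  [ 159.   94.   -4.]
  [ 438.  -79.   -0.]
  [ 719. -250.   -4.]
  [ 923. -476.   86.]]

 [[-214.  -35.   -2.]
  [  44. -182.    2.]
  [ 285. -327.    3.]
  [ 527. -476.   -4.]
  [ 769. -644.    2.]]]
top [ 358.3545493   -58.59385642 1225.95425691] [-174.40362077    0.77372938  -89.86438138]
[[[ 816.  581.  128.]
  [ 871.  312.   -5.]
  [ 851.  -32.   39.]
  [ 837. -353.   72.]
  [ 865. -708.    0.]]

 [[ 602.  641.    0.]
  [ 601.  303.    1.]
  [ 601.  -32.    1.]
  [ 601. -364.    2.]
  [ 601. -694.    3.]]

 [[ 344.  623.    6.]
  [ 345.  295.    3.]
  [ 346.  -33.    4.]
  [ 348. -330.  117.]
  [ 348. -672.   21.]]

 [[  97.  613.   -1.]
  [  99.  289.   -1.]
  [ 103.  -34.   10.]
  [ 103. -352.    5.]
  [ 104. -671.    0.]]]
```

View pics/top0.png

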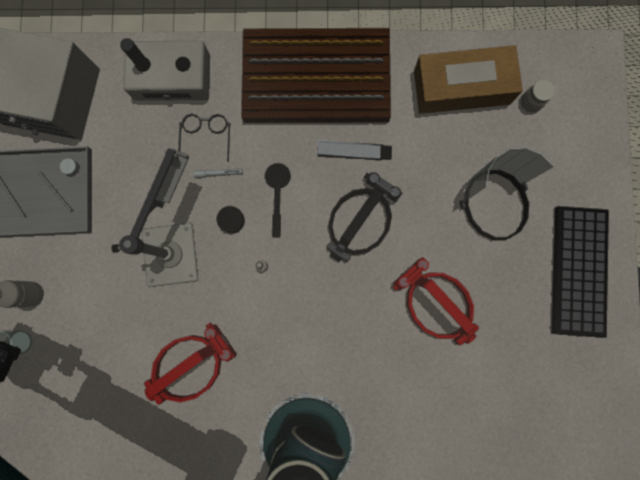

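View pics/side0.png

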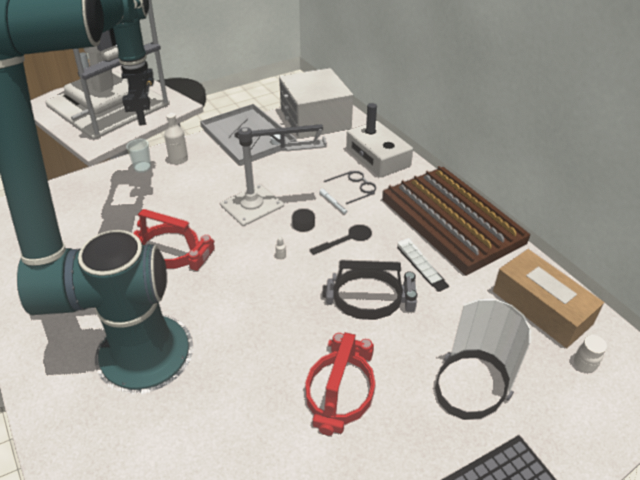

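```bash
python3 - <<'E'
from h import *
z=np.load("top0.npz");w=z["w"];p=z["p"].astype(int)
def box(w,u0,v0,u1,v1,zl,zh):
    q=w[v0:v1,u0:u1].reshape(-1,3);return q[(q[:,2]>zl)&(q[:,2]<zh)]
def fit(q,t):
    c=q[:,:2].mean(0);V=np.linalg.svd(q[:,:2]-c,full_matrices=False)[2][0]
    s=(q[:,:2]-c)@V; s2=(q[:,:2]-c)@[-V[1],V[0]]
    print(t,len(q),"c",c.round(1),"dir",V.round(3),np.degrees(np.arctan2(V[1],V[0])).round(1),"along",np.percentile(s,[0,2,50,98,100]).round(),"across",np.percentile(s2,[2,98]).round(),"z",np.percentile(q[:,2],[5,50,95]).round(1))
fit(box(w,320,165,405,270,104,135),"strap")
fit(box(w,320,165,405,270,10,50),"band")
fit(box(w,105,135,200,262,236,275),"arm")
fit(box(w,105,135,200,262,262,285),"hub")
fit(box(w,140,220,205,290,3,30),"foot")
fit(box(w,140,140,205,215,180,225),"peg")
s=np.load("side0.npz")["w"]
fit(box(s,230,110,335,160,236,257),"arm side")
fit(box(s,230,110,265,160,255,275),"hub side")
fit(box(s,230,110,335,160,185,225),"peg side")
fit(box(s,325,255,420,320,104,130),"strap side")
for n,b in dict(drop=(250,255,272,276,20,80),case=(212,200,248,238,20,60),occ=(262,160,295,240,2,40),prism=(315,138,395,162,5,60),pen=(190,163,245,180,5,60),shield=(455,150,555,242,5,300)).items(): fit(box(w,*b),n)
E
```

```text
strap 686 c [ 543.  -131.2] dir [-0.823  0.568] 145.4 along [-75. -72.   0.  71.  73.] across [-12.  12.] z [114.9 118.8 122.3]
band 1238 c [ 544.3 -131.3] dir [-0.839  0.545] 147.0 along [-120. -114.   -4.  109.  114.] across [-69.  70.] z [17.6 33.3 42.8]
arm 1274 c [537.3 316.8] dir [-0.927  0.375] 158.0 along [-130. -125.    5.   99.  107.] across [-17.  16.] z [244.9 255.6 263.8]
hub 153 c [460.4 349.3] dir [-0.827  0.562] 145.8 along [-18. -16.  -0.  16.  18.] across [-15.  15.] z [262.1 263.5 266.7]
foot 2811 c [458.2 342.2] dir [-0.999 -0.042] -177.6 along [-93. -78.   7.  75.  89.] across [-71.  69.] z [ 4.3 12.6 24.1]
peg 762 c [606.2 285.6] dir [-0.916  0.4  ] 156.4 along [-64. -61.   0.  64.  74.] across [-16.  13.] z [196.5 201.1 216.1]
arm side 565 c [547.7 308.3] dir [-0.936  0.352] 159.4 along [-117. -112.    0.  112.  118.] across [-16.  12.] z [239.1 250.5 255.8]
hub side 110 c [463.  343.9] dir [ 0.904 -0.427] -25.2 along [-22. -21.  -2.  46.  49.] across [-17.  24.] z [255.5 258.9 264.6]
peg side 553 c [578.1 296.1] dir [-0.932  0.363] 158.7 along [-93. -90. -14. 
[... 237 characters left out ...]
long [-14. -13.   0.  13.  14.] across [-14.  11.] z [30.4 42.9 65.4]
case 577 c [547.3 192.8] dir [-0.541 -0.841] -122.8 along [-36. -31.  -0.  30.  31.] across [-30.  30.] z [29.3 34.7 38.6]
occ 1409 c [611.   76.9] dir [-1.    -0.012] -179.3 along [-95. -89.  -8. 104. 111.] across [-38.  42.] z [ 2.2  5.1 10.9]
prism 1151 c [ 729.8 -117. ] dir [0.038 0.999] 87.8 along [-106.  -95.    1.   90.   99.] across [-21.  19.] z [ 5.7 11.8 20.9]
pen 295 c [671.4 233.3] dir [-0.051  0.999] 92.9 along [-66. -63.   4.  57.  70.] across [-19.   9.] z [ 5.8 15.4 20.3]
shield 3072 c [ 624.3 -482.7] dir [ 0.239 -0.971] -76.2 along [-133.  -97.   19.  111.  163.] across [-122.   57.] z [  5.6  60.5 190.3]
```

Call:
jog_arm:
  steps:
    - [[0, 0, 0, -1.5, -0.5, 0, -1], [0, 0, 0, -3, -1, 0, -1], [0, 0, 0, -3.4, -1.2, 0, -1], [0, 0, 0, -3.4, -1.2, 0, -1], [0, 0, 0, -3.4, -1.2, 0, -1], [0, 0, 0, -3.4, -1.2, 0, -1], [0, 0, 0, -3.4, -1.2, 0, -1], [0, 0, 0, -3.4, -1.2, 0, -1], [0, 0, 0, -3.4, -1.2, 0, -1], [0, 0, 0, -3.2, -1.2, 0, -1], [0, 0, 0, -3, -1.1, 0, -1], [0, 0, 0, -1.7, -0.6, 0, -1]]

```text
clock: 1.15
eef_pos: [547.5, 361.2, 252.6]
tool_rot: [-179.9, 0.1, 157.2]
contact_force: [0.6, 0.7, -0.3]
finger_gap: 10.6
grip_force: 0.0
```

Call:
jog_arm:
  steps:
    - [[0, 0, 0, 0, -1.1, 0, -1], [0, 0, 0, 0, -0.8, 0, -1], [0, 0, 3.6, -0.15, -0.48, 0, -1], [0, 0, 3.6, -0.15, -0.48, 0, -1], [0, 0, 3.6, -0.15, -0.48, 0, -1], [0, 0, 3.6, -0.15, -0.48, 0, -1], [0, 0, 3.6, -0.15, -0.48, 0, -1], [0, 0, 3.6, -0.15, -0.48, 0, -1], [0, 0, 3.6, -0.15, -0.48, 0, -1], [0, 0, 3.6, -0.15, -0.48, 0, -1], [0, 0, 3.6, -0.15, -0.48, 0, -1], [0, 0, 3.6, -0.15, -0.48, 0, -1]]

```text
clock: 2.15
eef_pos: [519.8, 302.1, 253.1]
tool_rot: [179.8, 0.0, 121.2]
contact_force: [5.8, 2.2, -3.5]
finger_gap: 0.5
grip_force: 2.8
```

```bash
python3 - <<'E'
from h import *
p,d,w=cloud("side"); cv2.imwrite("pics/side1.png",cv2.resize(p[60:260,130:400,::-1],None,fx=2.5,fy=2.5))
print(bot.observe()["contact_force"])
E
```

```text
[ 3.21442161 -1.03653848 -0.53836091]
```

View pics/side1.png

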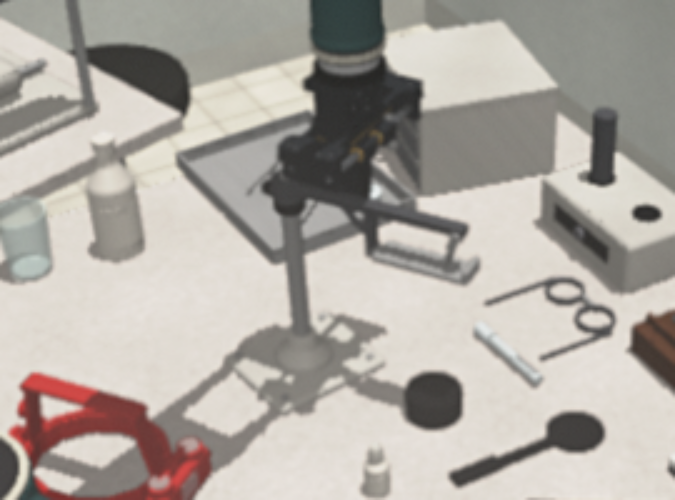

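Call:
jog_arm:
  steps:
    - [[0, 0, 3.6, -0.15, -0.46, 0, -1], [0, 0, 3.6, -0.15, -0.46, 0, -1], [0, 0, 3.6, -0.15, -0.46, 0, -1], [0, 0, 3.6, -0.15, -0.46, 0, -1], [0, 0, 3.6, -0.15, -0.46, 0, -1], [0, 0, 3.6, -0.15, -0.46, 0, -1], [0, 0, 3.6, -0.15, -0.46, 0, -1], [0, 0, 3.6, -0.15, -0.46, 0, -1], [0, 0, 3.6, -0.15, -0.46, 0, -1], [0, 0, 3.6, -0.15, -0.46, 0, -1], [0, 0, 3.6, -0.15, -0.46, 0, -1], [0, 0, 0, 0, 0, 0, -1]]

```text
clock: 3.2
eef_pos: [492.6, 277.1, 254.5]
tool_rot: [177.5, -0.9, 81.8]
contact_force: [61.4, 8.9, -33.4]
finger_gap: 0.5
grip_force: 28.7
```

```bash
cat >> h.py <<'E'
def box(w,u0,v0,u1,v1,zl,zh):
    q=w[v0:v1,u0:u1].reshape(-1,3);return q[(q[:,2]>zl)&(q[:,2]<zh)]
def fit(q,t):
    c=q[:,:2].mean(0);V=np.linalg.svd(q[:,:2]-c,full_matrices=False)[2][0]
    s=(q[:,:2]-c)@V; s2=(q[:,:2]-c)@[-V[1],V[0]]
    print(t,len(q),"c",c.round(1),np.degrees(np.arctan2(V[1],V[0])).round(1),"along",np.percentile(s,[0,2,50,98,100]).round(),"across",np.percentile(s2,[2,98]).round(),"z",np.percentile(q[:,2],[5,50,95]).round(1))
E
python3 - <<'E'
from h import *
for n in("side","top"):
    p,d,w=cloud(n); q=w.reshape(-1,3)
    q=q[(q[:,0]>360)&(q[:,0]<520)&(q[:,1]>110)&(q[:,1]<250)]
    fit(q[(q[:,2]>236)&(q[:,2]<258)],"bar "+n); fit(q[(q[:,2]>190)&(q[:,2]<220)],"peg "+n)
print(bot.observe()["contact_force"],bot.observe()["eef_pos"])
E
```

```text
bar side 262 c [478.9 187.3] -83.6 along [-64. -62.   1.  51.  54.] across [-9. 11.] z [241.6 251.5 255.6]
peg side 437 c [478.8 184.9] -83.8 along [-65. -62.  -0.  58.  60.] across [-16.  19.] z [193.5 198.3 213.4]
bar top 449 c [480.9 190.2] -82.4 along [-61. -58.   0.  52.  53.] across [-10.  10.] z [248.5 255.2 257.6]
peg top 516 c [476.3 179.9] -78.6 along [-70. -64.   1.  53.  54.] across [-13.  24.] z [197.2 201.2 211.1]
[ 60.41879091   9.64624374 -32.68542728] [492.59026379 277.16049234 254.43616584]
```

Call:
jog_arm:
  steps:
    - [[0, 0, 0, 0, 1.5, 0, -1], [0, 0, 0, 0, 2, 0, -1], [0, 0, 0, 0, 2, 0, -1], [0, 0, 0, 0, 1.5, -2, -1], [0, 0, 0, 0, 1, -4, -1], [0, 0, 0, 0, 0, -4, -1]]

```text
clock: 3.8
eef_pos: [553.1, 262.2, 350.9]
tool_rot: [-179.7, 0.2, 81.8]
contact_force: [0.2, -0.4, 0.2]
finger_gap: 0.2
grip_force: 0.0
```

```bash
cat >> h.py <<'E'
def delta(pos,yaw):
    o=bot.observe(); R=Rotation.from_euler("xyz",o["tool_rot"],degrees=True); T=Rotation.from_euler("xyz",[180,0,yaw],degrees=True)
    print("eef",o["eef_pos"].round(1),o["tool_rot"].round(1),"shift cm (tool)",(R.inv().apply(np.array(pos)-o["eef_pos"])/10).round(2),"turn",(R.inv()*T).as_rotvec(degrees=True).round(2))
E
python3 - <<'E'
from h import *
for n in("side","top"):
    p,d,w=cloud(n); q=w.reshape(-1,3); cv2.imwrite(f"pics/{n}2.png",p[...,::-1])
    a=q[(q[:,0]>360)&(q[:,0]<540)&(q[:,1]>100)&(q[:,1]<310)]
    fit(a[(a[:,2]>236)&(a[:,2]<258)],"bar "+n); fit(a[(a[:,2]>190)&(a[:,2]<220)],"peg "+n)
    h=q[(abs(q[:,0]-460)<40)&(abs(q[:,1]-348)<40)]; fit(h[(h[:,2]>259)&(h[:,2]<285)],"hub "+n)
delta([586,-161,300],145.4)
E
```

```text
bar side 371 c [475.4 214.9] -83.2 along [-95. -91.   0.  79.  81.] across [-8. 11.] z [242.1 252.  256.1]
peg side 448 c [478.6 185.6] -83.6 along [-75. -64.  -1.  58.  61.] across [-16.  20.] z [193.5 198.4 214.3]
hub side 70 c [460.2 347.7] -147.0 along [-20. -18.   0.  16.  18.] across [-17.  16.] z [259.2 261.  264.9]
bar top 634 c [477.8 214.3] -82.5 along [-87. -81.  -0.  76.  78.] across [-8.  9.] z [249.  255.1 257.4]
peg top 522 c [476.3 180.2] -78.8 along [-73. -65.   1.  53.  54.] across [-13.  24.] z [197.3 200.9 211.4]h.py:16: RuntimeWarning: Mean of empty slice.
  c=q[:,:2].mean(0);V=np.linalg.svd(q[:,:2]-c,full_matrices=False)[2][0]
  ret = um.true_divide(
Traceback (most recent call last):
  File "h.py", line 16, in fit
    c=q[:,:2].mean(0);V=np.linalg.svd(q[:,:2]-c,full_matrices=False)[2][0]
                        ~~~~~~~~~~~~~~~~~~~~~~~~~~~~~~~~~~~~~~~~~~~~~~~^^^
IndexError: index 0 is out of bounds for axis 0 with size 0
```

View pics/top2.png

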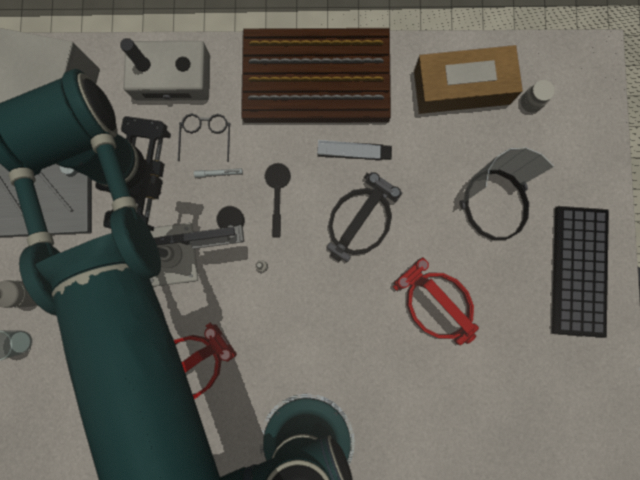

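Call:
jog_arm:
  steps:
    - [[0, 0, -7, 0, 0, 0, 1], [0, 0, -7, 0, 0, 0, 1], [0, 0, -7, 0, 0, 0, 1], [0, 0, -7, 0, 0, 0, 1], [0, 0, -7, 0, 0, 0, 1], [0, 0, -7, 0, 0, 0, 1], [0, 0, -7, 0, 0, 0, 1], [0, 0, -7, 0, 0, 0, 1], [0, 0, -7, 0, 0, 0, 1], [0, 0, 0, 0, 0, 0, 1]]

```text
clock: 4.73
eef_pos: [552.6, 263.2, 352.3]
tool_rot: [-180.0, -0.0, 145.0]
contact_force: [0.6, -0.4, 0.3]
finger_gap: 64.9
grip_force: 0.0
```

```bash
python3 -c "
from h import *
delta([586,-161,300],145.4)"
```

```text
eef [552.6 263.2 352.3] [-180.   -0.  145.] shift cm (tool) [-27.06 -32.84   5.23] turn [-0.05 -0.05 -0.38]
```

Call:
jog_arm:
  steps:
    - [[0, 0, 0, -1.1, -1.3, 0.2, 1], [0, 0, 0, -2.2, -2.7, 0.5, 1], [0, 0, 0, -2.4, -3, 0.5, 1], [0, 0, 0, -2.5, -3, 0.5, 1], [0, 0, 0, -2.5, -3, 0.5, 1], [0, 0, 0, -2.5, -3, 0.5, 1], [0, 0, 0, -2.5, -3, 0.5, 1], [0, 0, 0, -2.5, -3, 0.5, 1], [0, 0, 0, -2.5, -3, 0.5, 1], [0, 0, 0, -2.5, -3, 0.5, 1], [0, 0, 0, -2.4, -3, 0.5, 1], [0, 0, 0, -1.5, -1.9, 0, 1]]

```text
clock: 5.73
eef_pos: [583.9, -164.7, 299.1]
tool_rot: [-179.9, -0.1, 144.5]
contact_force: [0.5, -0.1, 0.5]
finger_gap: 87.9
grip_force: 0.0
```

```bash
python3 - <<'E'
from h import *
p,d,w=cloud("side"); q=w.reshape(-1,3)
a=q[(abs(q[:,0]-543)<110)&(abs(q[:,1]+132)<110)]; fit(a[(a[:,2]>104)&(a[:,2]<130)],"strap")
delta([585.4,-162.3,115],145.4)
E
```

```text
strap 570 c [ 542.4 -134.6] -34.4 along [-73. -71.   1.  70.  73.] across [-12.  15.] z [111.5 116.9 120.6]
eef [ 584.2 -167.9  299.5] [-179.8    0.   144.4] shift cm (tool) [ 0.24  0.59 18.44] turn [-0.2   0.02 -1.03]
```

Call:
jog_arm:
  steps:
    - [[0, 0, -1, 0.2, 0.6, 1, 1], [0, 0, 0, 0, 0, 2.5, 1], [0, 0, 0, 0, 0, 3, 1], [0, 0, 0, 0, 0, 3, 1], [0, 0, 0, 0, 0, 3, 1], [0, 0, 0, 0, 0, 3, 1], [0, 0, 0, 0, 0, 2, 1], [0, 0, 0, 0, 0, 0.9, 1], [0, 0, 0, 0, 0, 0, 1]]

```text
clock: 6.53
eef_pos: [584.7, -153.4, 113.4]
tool_rot: [-179.9, -0.3, 145.8]
contact_force: [0.1, -0.0, -0.3]
finger_gap: 88.1
grip_force: 0.0
```

Call:
jog_arm:
  steps:
    - [[0, 0, 0, 0, 0, 0, -1], [0, 0, 0, 0, 0, 0, -1], [0, 0, 0, 0, 0, 0, -1], [0, 0, 0, 0, 0, 0, -1], [0, 0, 0, 0, 0, 0, -1], [0, 0, 0, 0, 0, 0, -1], [0, 0, 0, 0, 0, 0, -1], [0, 0, 0, 0, 0, 0, -1], [0, 0, 0, 0, 0, 0, -1], [0, 0, 0, 0, 0, 0, -1], [0, 0, 0, 0, 0, 0, -1], [0, 0, 0, 0, 0, 0, -1]]
  force: 55

```text
clock: 7.53
eef_pos: [587.0, -156.7, 116.8]
tool_rot: [-180.0, 0.0, 145.7]
contact_force: [-0.5, -2.4, 1.5]
finger_gap: 23.8
grip_force: 55.0
```

Call:
jog_arm:
  steps:
    - [[0, 0, 0, 0, 0, -0.3, -1], [0, 0, 0, 0, 0, -0.6, -1], [0, 0, 0, 0, 0, -1, -1], [0, 0, 0, 0, 0, -1.3, -1], [0, 0, 0, 0, 0, -1.5, -1], [0, 0, 0, 0, 0, -1.5, -1], [0, 0, 0, 0, 0, -1.5, -1], [0, 0, 0, 0, 0, -1.4, -1], [0, 0, 0, 0, 0, -1, -1], [0, 0, 0, 0, 0, -0.6, -1], [0, 0, 0, 0, 0, -0.3, -1], [0, 0, 0, 0, 0, 0, -1]]

```text
clock: 8.53
eef_pos: [587.4, -156.2, 227.6]
tool_rot: [180.0, 0.1, 145.7]
contact_force: [-0.4, -0.3, -4.1]
finger_gap: 24.1
grip_force: 55.0
```

```bash
cat >> h.py <<'E'
def strap(name="side",lo=-15,hi=25,save=None):
    "visible strap, 3D line fit, points around tool-frame x axis"
    p,d,w=cloud(name)
    if save: cv2.imwrite(save,p[...,::-1])
    o=bot.observe(); R=Rotation.from_euler("xyz",o["tool_rot"],degrees=True)
    t=R.inv().apply(w.reshape(-1,3)-o["eef_pos"])
    dark=p.reshape(-1,3).max(1)<90
    m=(abs(t[:,1])<25)&(t[:,0]>12)&(t[:,0]<140)&(abs(t[:,2])<40)&dark
    q=t[m]; 
    for a in range(15,140,15):
        s=q[(q[:,0]>a-7)&(q[:,0]<a+8)]
        if len(s)>5: print(a,len(s),"y",np.median(s[:,1]).round(1),"z(tool)",np.percentile(s[:,2],[5,50]).round(1))
    print(o["eef_pos"].round(1),o["tool_rot"].round(1),o["contact_force"].round(1),o["torque"].round(2),round(o["finger_gap"],1))
E
python3 - <<'E'
from h import *
strap("side",save="pics/side3.png"); strap("top")
E
```

```text
30 33 y -5.9 z(tool) [-3.1 -0.9]
45 48 y -7.7 z(tool) [-3.7 -0.1]
60 49 y -7.1 z(tool) [-2.3  0.6]
75 49 y -6.5 z(tool) [-2.1  1.3]
90 53 y -6.4 z(tool) [-1.   1.5]
105 42 y -8.0 z(tool) [-1.3  1.8]
120 55 y -12.2 z(tool) [ 0.2 10. ]
[ 587.  -156.1  226.6] [180.   -0.  145.7] [-1.   0.8 -5. ] [-0.16 -0.17 -0.03] 24.1
15 62 y 0.3 z(tool) [-5. -2.]
30 86 y -0.8 z(tool) [-4.9 -1.8]
45 82 y -1.2 z(tool) [-4.3 -1.8]
60 70 y 1.3 z(tool) [-4.  -0.9]
[ 586.7 -156.   226. ] [-1.800e+02 -1.000e-01  1.457e+02] [-1.  -0.3 -5. ] [-0.16 -0.2   0.05] 24.3
```

View pics/side3.png

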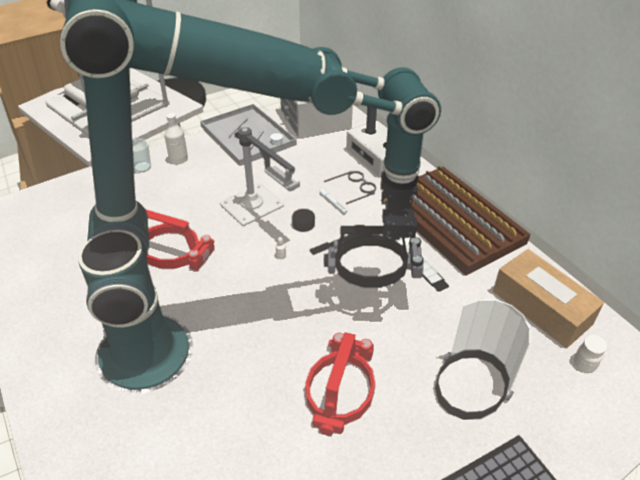

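Call:
jog_arm:
  steps:
    - [[0, 0, -1.5, 0, 0, 0, -1], [0, 0, -3, 0, 0, 0, -1], [0, 0, -4, 0, 0, 0, -1], [0, 0, -4.2, 0, 0, 0, -1], [0, 0, -4.2, 0, 0, 0, -1], [0, 0, -4.2, 0, 0, 0, -1], [0, 0, -4.2, 0, 0, 0, -1], [0, 0, -4.2, 0, 0, 0, -1], [0, 0, -4.2, 0, 0, 0, -1], [0, 0, -4, 0, 0, 0, -1], [0, 0, -2.4, 0, 0, 0, -1], [0, 0, -1, 0, 0, 0, -1]]

```text
clock: 9.63
eef_pos: [586.4, -155.9, 225.2]
tool_rot: [179.9, -0.1, -173.1]
contact_force: [-0.3, -1.0, -4.7]
finger_gap: 24.1
grip_force: 54.9
```

```bash
python3 -c "
from h import *
delta([541.3,91.1,222],186.8)"
```

```text
eef [ 586.4 -155.9  225.2] [ 1.799e+02 -1.000e-01 -1.731e+02] shift cm (tool) [ 1.51 25.06  0.36] turn [ 0.07 -0.12  0.1 ]
```

Call:
jog_arm:
  steps:
    - [[0, 0, 0, 0, 0.6, 0, -1], [0, 0, 0, 0.1, 1.2, 0, -1], [0, 0, 0, 0.1, 1.8, 0, -1], [0, 0, 0, 0.2, 2.4, 0.1, -1], [0, 0, 0, 0.2, 2.9, 0.1, -1], [0, 0, 0, 0.2, 3.1, 0.1, -1], [0, 0, 0, 0.2, 3.1, 0, -1], [0, 0, 0, 0.2, 3, 0, -1], [0, 0, 0, 0.2, 2.7, 0, -1], [0, 0, 0, 0.1, 2.1, 0, -1], [0, 0, 0, 0, 1.4, 0, -1], [0, 0, 0, 0, 0.7, 0, -1]]

```text
clock: 10.63
eef_pos: [541.3, 93.2, 223.6]
tool_rot: [179.9, -0.0, -173.1]
contact_force: [0.1, -0.0, -4.2]
finger_gap: 24.1
grip_force: 55.0
```

```bash
python3 - <<'E'
from h import *
strap("side"); strap("top",save="pics/top4.png")
p,d,w=cloud("side"); q=w.reshape(-1,3)
a=q[(q[:,0]>430)&(q[:,0]<520)&(q[:,1]>125)&(q[:,1]<310)]
fit(a[(a[:,2]>240)&(a[:,2]<258)],"bar"); fit(a[(a[:,2]>190)&(a[:,2]<215)],"peg")
delta([541.3,91.1,222],186.8)
cv2.imwrite("pics/side4.png",cv2.resize(p[100:280,180:450,::-1],None,fx=2.8,fy=2.8))
E
```

```text
15 36 y -5.7 z(tool) [-16.6   0.1]
30 34 y -4.7 z(tool) [-2.6  0.4]
45 40 y -5.9 z(tool) [-1.6  1.6]
60 41 y -5.9 z(tool) [-3.6  1.8]
75 50 y -2.8 z(tool) [-2.2  2.5]
90 43 y -7.5 z(tool) [-0.3  3.1]
105 35 y -7.3 z(tool) [-1.5  2.6]
120 109 y -7.0 z(tool) [ 2.  18.3]
[541.5  93.3 223.6] [ 179.9   -0.  -173.1] [-1.3  0.9 -5.2] [ 0.24 -0.19 -0.11] 24.2
30 6 y 12.5 z(tool) [-1.2  0.2]
45 6 y 12.4 z(tool) [-2.5 -0.7]
[541.9  91.8 223.7] [ 180.    -0.  -173.1] [-0.4 -1.  -4.6] [-0.02 -0.22  0.01] 24.4
bar 367 c [475.6 215.3] -83.2 along [-96. -90.   3.  80.  86.] across [-7. 11.] z [243.6 251.8 255.9]
peg 417 c [478.7 184.4] -83.2 along [-70. -63.  -1.  57.  60.] across [-16.  18.] z [193.8 198.3 210. ]
eef [542.2  90.8 223.6] [-180.    -0.  -173.1] shift cm (tool) [0.08 0.04 0.16] turn [-0.03 -0.01  0.09]
```

View pics/side4.png

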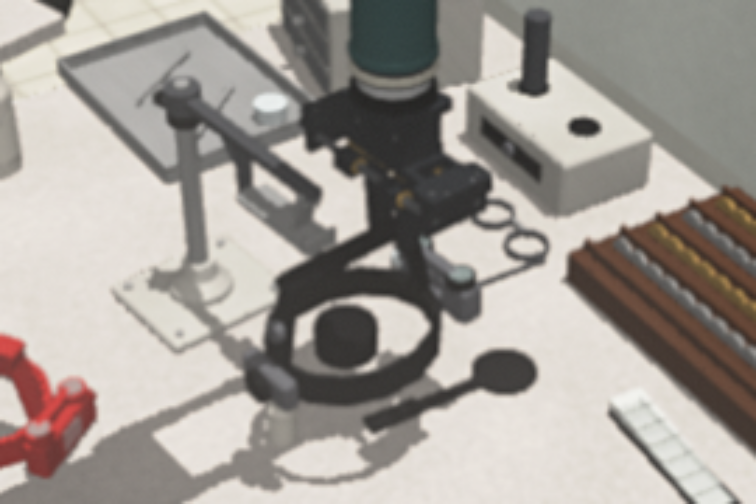

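Call:
jog_arm:
  steps:
    - [[0, 0, 0, 0, 0.5, 0, -1], [0, 0, 0, 0, 0.8, 0, -1], [0, 0, 0, 0, 0.8, 0, -1], [0, 0, 0, 0, 0.8, 0, -1], [0, 0, 0, 0, 0.8, 0, -1], [0, 0, 0, 0, 0.8, 0, -1], [0, 0, 0, 0, 0.8, 0, -1], [0, 0, 0, 0, 0.8, 0, -1]]

```text
clock: 11.45
eef_pos: [535.1, 151.7, 223.7]
tool_rot: [-180.0, -0.0, -173.2]
contact_force: [0.3, -0.2, -4.9]
finger_gap: 24.2
grip_force: 55.0
```

Call:
jog_arm:
  steps:
    - [[0, 0, 0, 0, 0.8, 0, -1], [0, 0, 0, 0, 0.8, 0, -1], [0, 0, 0, 0, 0.8, 0, -1], [0, 0, 0, 0, 0.8, 0, -1], [0, 0, 0, 0, 0.8, 0, -1]]

```text
clock: 11.87
eef_pos: [530.4, 191.4, 223.7]
tool_rot: [-180.0, -0.0, -173.2]
contact_force: [-0.5, -1.0, -4.2]
finger_gap: 24.2
grip_force: 55.0
```

Call:
jog_arm:
  steps:
    - [[0, 0, 0, 0, 0.8, 0, -1], [0, 0, 0, 0, 0.8, 0, -1], [0, 0, 0, 0, 0.8, 0, -1], [0, 0, 0, 0, 0.5, 0, -1], [0, 0, 0, 0, 0.2, 0, -1], [0, 0, 0, 0, 0, 0, -1], [0, 0, 0, 0, 0, 0, -1]]

```text
clock: 12.45
eef_pos: [526.8, 221.3, 223.7]
tool_rot: [-180.0, -0.0, -173.2]
contact_force: [0.7, 0.4, -5.3]
finger_gap: 23.7
grip_force: 55.0
```

```bash
python3 - <<'E'
from h import *
p,d,w=cloud("side")
print(bot.observe()["contact_force"])
cv2.imwrite("pics/side5.png",cv2.resize(p[90:270,200:400,::-1],None,fx=3.3,fy=3.3,interpolation=cv2.INTER_CUBIC))
E
```

```text
[-0.06892211  0.07247996 -6.52533257]
```

View pics/side5.png

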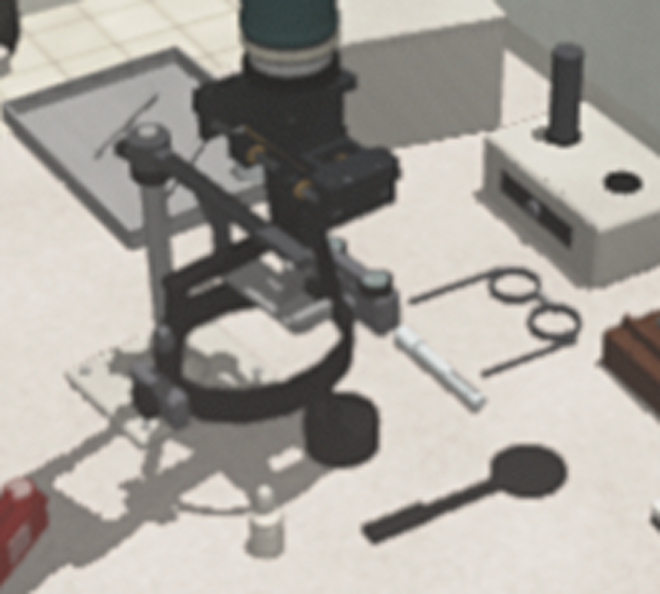

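Call:
jog_arm:
  steps:
    - [[0, 0, 0, 0, 0, 0.3, -1], [0, 0, 0, 0, 0, 0.4, -1], [0, 0, 0, 0, 0, 0.3, -1], [0, 0, 0, 0, 0, 0.2, -1], [0, 0, 0, 0, 0, 0.2, -1], [0, 0, 0, 0, 0, 0.1, -1], [0, 0, 0, 0, 0, 0, -1], [0, 0, 0, 0, 0, 0, -1]]

```text
clock: 13.17
eef_pos: [526.9, 221.4, 208.7]
tool_rot: [-180.0, -0.0, -173.2]
contact_force: [-0.8, -0.1, -5.0]
finger_gap: 24.3
grip_force: 55.0
```

Call:
jog_arm:
  steps:
    - [[0, 0, 0, 0, 0, 0.1, -1], [0, 0, 0, 0, 0, 0.1, -1], [0, 0, 0, 0, 0, 0, -1], [0, 0, 0, 0, 0, 0, -1]]

```text
clock: 13.5
eef_pos: [527.2, 221.5, 207.3]
tool_rot: [180.0, 0.1, -173.2]
contact_force: [0.9, -1.1, -1.7]
finger_gap: 24.1
grip_force: 55.0
```

Call:
jog_arm:
  steps:
    - [[0, 0, 0, 0, 0, 0.1, -1], [0, 0, 0, 0, 0, 0, -1], [0, 0, 0, 0, 0, 0, -1]]

```text
clock: 13.75
eef_pos: [527.2, 221.5, 206.7]
tool_rot: [180.0, 0.1, -173.2]
contact_force: [-0.7, -1.3, 1.6]
finger_gap: 24.1
grip_force: 55.0
```

Call:
jog_arm:
  steps:
    - [[0, 0, 0, 0, 0, 0, -0.3], [0, 0, 0, 0, 0, 0, -0.2], [0, 0, 0, 0, 0, 0, 0], [0, 0, 0, 0, 0, 0, 0.1], [0, 0, 0, 0, 0, 0, 0.1], [0, 0, 0, 0, 0, 0, 0.1], [0, 0, 0, 0, 0, 0, 0.1], [0, 0, 0, 0, 0, 0, 0.1]]

```text
clock: 14.42
eef_pos: [526.8, 221.4, 205.6]
tool_rot: [180.0, -0.0, -173.2]
contact_force: [-0.5, 0.0, -0.2]
finger_gap: 48.1
grip_force: 0.0
```

```bash
python3 - <<'E'
from h import *
p,d,w=cloud("side")
print(bot.observe()["contact_force"],bot.observe()["eef_pos"],bot.observe()["finger_gap"])
q=w.reshape(-1,3)[p.reshape(-1,3).max(1)<70]
r=q-[460.3,348.3,200]; u=np.array([.118,-.993]);n=np.array([.993,.118])
R=r[:,:2]@u;L=r[:,:2]@n
m=(abs(R-137)<35)&(L<-12)&(L>-75)&(abs(r[:,2])<30)
for a in range(-70,-10,15):
    s=m&(L>a-7)&(L<a+8); print(a,s.sum(),R[s].mean().round(1),np.percentile(r[s,2],[50,95]).round(1))
E
```

```text
[-0.18039739 -0.34926782  0.23699971] [526.8176853  221.37152665 205.6789515 ] 48.3213323044762
-70 96 140.7 [-11.1   5.8]
-55 30 139.3 [5.8 8.1]
-40 28 138.9 [6.  9.4]
-25 30 138.3 [5.5 7.8]
```

Call:
jog_arm:
  steps:
    - [[0, 0, 0, 0, 0, -0.5, 0.1], [0, 0, 0, 0, 0, -1, 0.1], [0, 0, 0, 0, 0, -2, 0.1], [0, 0, 0, 0, 0, -3, 0.1], [0, 0, 0, 0, 0, -3, 0.1], [0, 0, 0, 0, 0, -2.5, 0.1], [0, 0, 6, 0, 0, 0, -1], [0, 0, 7, 0, 0, 0, -1], [0, 0, 7, 0, 0, 0, -1], [0, 0, 7, 0, 0, 0, -1], [0, 0, 7, 0, 0, 0, -1], [0, 0, 7, 0, 0, 0, -1]]

```text
clock: 15.47
eef_pos: [527.0, 221.4, 327.1]
tool_rot: [179.9, 0.0, 145.5]
contact_force: [-0.6, -0.7, 0.3]
finger_gap: 10.6
grip_force: 0.0
```

Call:
jog_arm:
  steps:
    - [[0, 0, 7, 0, 0, 0, -1], [0, 0, 7, 0, 0, 0, -1], [0, 0, 7, 0, 0, 0, -1], [0, 0, 7, 0, 0, 0, -1], [0, 0, 7, 0, 0, 0, -1], [0, 0, 7, 0, 0, 0, -1], [0, 0, 7, 0, 0, 0, -1], [0, 0, 0, 0, 0, 0, -1]]

```text
clock: 16.13
eef_pos: [527.0, 221.4, 326.9]
tool_rot: [179.9, -0.0, 96.6]
contact_force: [-0.5, -0.2, -0.5]
finger_gap: 0.5
grip_force: 0.0
```

```bash
python3 - <<'E'
from h import *
p,d,w=cloud("side")
cv2.imwrite("pics/side6.png",cv2.resize(p[90:270,200:400,::-1],None,fx=3.3,fy=3.3,interpolation=cv2.INTER_CUBIC))
delta([424.5,268.5,325],96.8)
E
```

```text
eef [527.  221.4 326.8] [179.9  -0.   97. ] shift cm (tool) [ 5.92 -9.61  0.17] turn [ 0.07 -0.01  0.16]
```

View pics/side6.png

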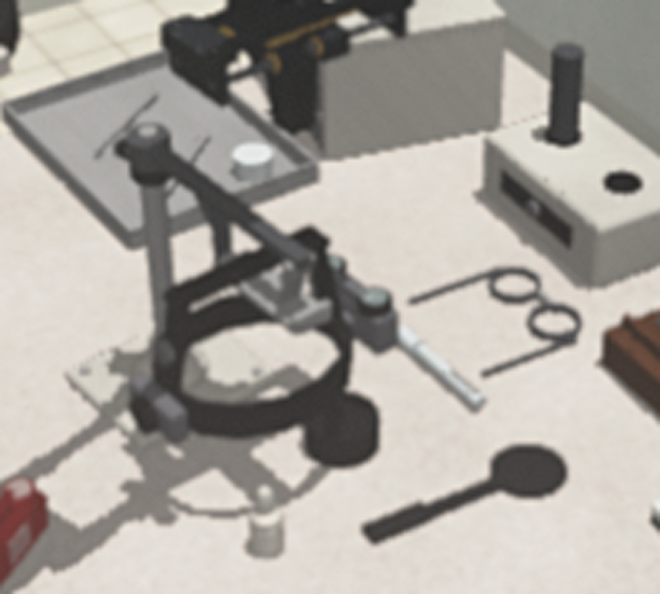

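Call:
jog_arm:
  steps:
    - [[0, 0, 0, 0.6, -1, 0, -1], [0, 0, 0, 1.3, -2.1, 0, -1], [0, 0, 0, 1.4, -2.2, 0, -1], [0, 0, 0, 1.3, -2.1, 0, -1], [0, 0, 0, 0.9, -1.5, 0, -1], [0, 0, 0, 0.4, -0.7, 0, -1], [0, 0, 0, 0, 0, 1.5, -1], [0, 0, 0, 0, 0, 2.5, -1], [0, 0, 0, 0, 0, 2.2, -1], [0, 0, 0, 0, 0, 1.2, -1], [0, 0, 0, 0, 0, 0, -1]]

```text
clock: 17.1
eef_pos: [422.6, 267.5, 248.5]
tool_rot: [-179.7, 0.1, 96.9]
contact_force: [-0.8, -0.2, -0.5]
finger_gap: 0.1
grip_force: 0.0
```

```bash
python3 -c "
from h import *
delta([443.4,270.7,252],96.8)"
```

```text
eef [422.6 267.5 248.5] [-1.797e+02  1.000e-01  9.690e+01] shift cm (tool) [ 0.07  2.1  -0.36] turn [-0.31  0.14  0.09]
```

Call:
jog_arm:
  steps:
    - [[0, 0, 0, 0, 0.7, 0, -1], [0, 0, 0, 0, 0.7, 0, -1], [0, 0, 0, 0, 0.3, 0, -1], [0, 0, 0, 0, 0.1, 0, -1], [0, 0, 0, 0, 0.1, 0, -1], [0, 0, -0.3, -0.013, 0.04, 0, -1], [0, 0, -0.6, -0.026, 0.08, 0, -1], [0, 0, -0.9, -0.04, 0.118, 0, -1], [0, 0, -1.2, -0.053, 0.158, 0, -1], [0, 0, -1.5, -0.066, 0.197, 0, -1], [0, 0, -1.5, -0.066, 0.197, 0, -1], [0, 0, -1.5, -0.066, 0.197, 0, -1]]

```text
clock: 18.1
eef_pos: [452.6, 269.1, 251.6]
tool_rot: [-179.9, -0.0, 104.5]
contact_force: [-3.7, -0.9, 2.8]
finger_gap: 0.1
grip_force: 2.0
```

Call:
jog_arm:
  steps:
    - [[0, 0, -1.5, -0.066, 0.197, 0, -1], [0, 0, -1.5, -0.066, 0.197, 0, -1], [0, 0, -1.5, -0.066, 0.197, 0, -1], [0, 0, -1.5, -0.066, 0.197, 0, -1], [0, 0, -1.5, -0.066, 0.197, 0, -1], [0, 0, -1.5, -0.066, 0.197, 0, -1], [0, 0, -1.5, -0.066, 0.197, 0, -1], [0, 0, -1.5, -0.066, 0.197, 0, -1], [0, 0, -1.5, -0.066, 0.197, 0, -1], [0, 0, -1.5, -0.066, 0.197, 0, -1], [0, 0, -1.5, -0.066, 0.197, 0, -1], [0, 0, -1.5, -0.066, 0.197, 0, -1]]

```text
clock: 19.1
eef_pos: [477.5, 270.6, 251.7]
tool_rot: [-179.9, -0.0, 122.5]
contact_force: [-2.9, -2.6, 2.2]
finger_gap: 0.3
grip_force: 2.0
```

Call:
jog_arm:
  steps:
    - [[0, 0, -1.5, -0.066, 0.197, 0, -1], [0, 0, -1.5, -0.066, 0.197, 0, -1], [0, 0, -1.5, -0.066, 0.197, 0, -1], [0, 0, -1.5, -0.066, 0.197, 0, -1], [0, 0, -1.5, -0.066, 0.197, 0, -1], [0, 0, -1.5, -0.066, 0.197, 0, -1], [0, 0, -1.5, -0.066, 0.197, 0, -1], [0, 0, -1.5, -0.066, 0.197, 0, -1], [0, 0, -1.5, -0.066, 0.197, 0, -1], [0, 0, -1.5, -0.066, 0.197, 0, -1], [0, 0, -1.5, -0.066, 0.197, 0, -1], [0, 0, -1.5, -0.066, 0.197, 0, -1]]

```text
clock: 20.1
eef_pos: [500.8, 279.5, 251.7]
tool_rot: [-179.9, -0.0, 140.5]
contact_force: [-3.4, -2.2, 2.6]
finger_gap: 0.4
grip_force: 2.0
```

```bash
cat >> h.py <<'E'
def armframe():
    o=bot.observe(); y=np.radians(o["tool_rot"][2]); x=np.array([np.cos(y),np.sin(y)]); n=np.array([np.sin(y),-np.cos(y)]); r=o["eef_pos"][:2]-[460.3,348.3]
    print("arm dir if aligned",o["tool_rot"][2]-180,"radial",-(r@x),"lateral",r@n,"F along",o["contact_force"][:2]@n,o["contact_force"],o["eef_pos"],o["clock"])
E
python3 - <<'E'
from h import *
armframe()
p,d,w=cloud("side")
cv2.imwrite("pics/side7.png",cv2.resize(p[90:270,200:400,::-1],None,fx=3.3,fy=3.3,interpolation=cv2.INTER_CUBIC))
E
```

```text
arm dir if aligned -39.53935087342862 radial 75.05526112531126 lateral -27.281659948662718 F along -3.8236389912840476 [-3.35941308 -2.18495448  2.64529663] [500.81395868 279.47994228 251.66294069] 20.1
```

View pics/side7.png

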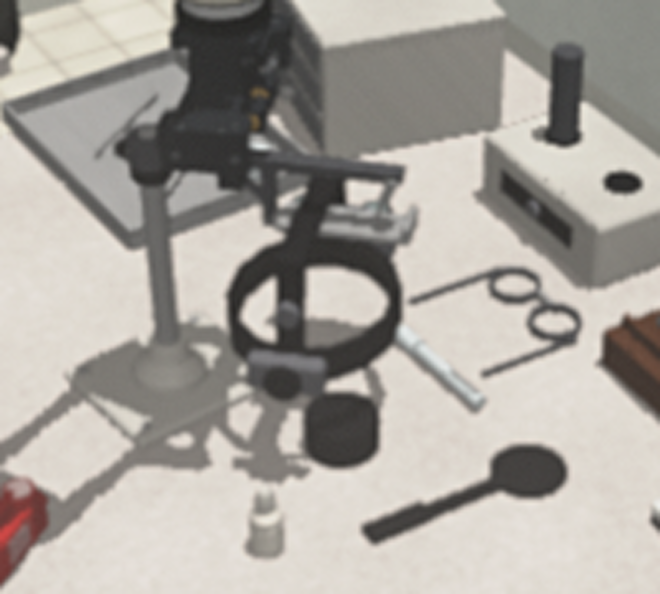

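Call:
jog_arm:
  steps:
    - [[0, 0, -1.5, -0.066, 0.197, 0, -1], [0, 0, -1.5, -0.066, 0.197, 0, -1], [0, 0, -1.5, -0.066, 0.197, 0, -1], [0, 0, -1.5, -0.066, 0.197, 0, -1], [0, 0, -1.5, -0.066, 0.197, 0, -1], [0, 0, -1.5, -0.066, 0.197, 0, -1], [0, 0, -1.5, -0.066, 0.197, 0, -1], [0, 0, -1.5, -0.066, 0.197, 0, -1], [0, 0, -1.5, -0.066, 0.197, 0, -1], [0, 0, -1.5, -0.066, 0.197, 0, -1], [0, 0, -1.5, -0.066, 0.197, 0, -1], [0, 0, -1.5, -0.066, 0.197, 0, -1]]

```text
clock: 21.15
eef_pos: [520.4, 295.3, 251.7]
tool_rot: [-179.9, 0.0, 158.4]
contact_force: [-0.4, -4.4, 2.2]
finger_gap: 0.3
grip_force: 2.1
```

Call:
jog_arm:
  steps:
    - [[0, 0, -1.5, -0.066, 0.197, 0, -1], [0, 0, -1.5, -0.066, 0.197, 0, -1], [0, 0, -1.5, -0.066, 0.197, 0, -1], [0, 0, -1.5, -0.066, 0.197, 0, -1], [0, 0, -1.5, -0.066, 0.197, 0, -1], [0, 0, -1.5, -0.066, 0.197, 0, -1], [0, 0, -1.2, -0.053, 0.158, 0, -1], [0, 0, -0.9, -0.04, 0.118, 0, -1], [0, 0, -0.9, -0.04, 0.118, 0, -1], [0, 0, -0.6, -0.026, 0.08, 0, -1]]

```text
clock: 21.98
eef_pos: [530.6, 310.9, 251.7]
tool_rot: [180.0, 0.0, 171.0]
contact_force: [2.2, -4.1, -0.2]
finger_gap: 0.4
grip_force: 1.8
```

```bash
python3 - <<'E'
from h import *
armframe()
for n in("side","top"):
    p,d,w=cloud(n); q=w.reshape(-1,3)
    a=q[(q[:,0]>585)&(q[:,0]<690)&(q[:,1]>300)&(q[:,1]<390)]
    fit(a[(a[:,2]>240)&(a[:,2]<258)],"bar "+n)
E
```

```text
arm dir if aligned -8.999618006038673 radial 75.2468558979257 lateral -25.96089979495968 F along -3.6557132075069196 [ 2.22476589 -4.05363132 -0.21904037] [530.55951219 310.88798874 251.70930607] 21.9833
bar side 114 c [633.7 308.4] 174.5 along [-35. -34.   3.  28.  29.] across [-10.   8.] z [243.2 251.6 255.5]
bar top 323 c [626.6 312. ] 170.8 along [-43. -40.  -0.  38.  41.] across [-9.  7.] z [248.  255.2 257.6]
```

Call:
jog_arm:
  steps:
    - [[0, 0, -0.8, -0.035, 0.105, 0, -1], [0, 0, -0.8, -0.035, 0.105, 0, -1], [0, 0, -0.8, -0.035, 0.105, 0, -1], [0, 0, -0.8, -0.035, 0.105, 0, -1], [0, 0, -0.8, -0.035, 0.105, 0, -1], [0, 0, -0.8, -0.035, 0.105, 0, -1], [0, 0, -0.8, -0.035, 0.105, 0, -1]]

```text
clock: 22.67
eef_pos: [533.7, 317.8, 251.7]
tool_rot: [180.0, -0.0, 176.6]
contact_force: [0.6, -4.9, 0.8]
finger_gap: 0.3
grip_force: 1.8
```

Call:
jog_arm:
  steps:
    - [[0, 0, -0.8, -0.035, 0.105, 0, -1], [0, 0, -0.6, -0.026, 0.08, 0, -1], [0, 0, -0.6, -0.026, 0.08, 0, -1]]

```text
clock: 22.92
eef_pos: [534.8, 320.4, 251.7]
tool_rot: [180.0, 0.0, 178.6]
contact_force: [1.6, -3.3, -0.1]
finger_gap: 0.7
grip_force: 1.8
```

Keep pushing in small steps until the stop shows in the force.

Call:
jog_arm:
  steps:
    - [[0, 0, -0.6, -0.026, 0.08, 0, -1], [0, 0, -0.6, -0.026, 0.08, 0, -1], [0, 0, -0.6, -0.026, 0.08, 0, -1]]

```text
clock: 23.17
eef_pos: [535.6, 322.7, 251.7]
tool_rot: [180.0, 0.0, -179.6]
contact_force: [1.9, -3.2, -0.7]
finger_gap: 0.1
grip_force: 1.8
```

Call:
jog_arm:
  steps:
    - [[0, 0, -0.6, -0.026, 0.08, 0, -1], [0, 0, -0.6, -0.026, 0.08, 0, -1]]

```text
clock: 23.33
eef_pos: [536.1, 324.2, 251.7]
tool_rot: [-180.0, 0.0, -178.4]
contact_force: [2.7, -7.3, -0.3]
finger_gap: 0.4
grip_force: 3.3
```

```bash
python3 - <<'E'
from h import *
armframe()
for n in("side","top"):
    p,d,w=cloud(n); q=w.reshape(-1,3)
    a=q[(q[:,0]>585)&(q[:,0]<690)&(q[:,1]>300)&(q[:,1]<390)]
    b=a[(a[:,2]>240)&(a[:,2]<258)]; fit(b,"bar "+n); c=b.mean(0); print(np.degrees(np.arctan2(c[1]-348.3,c[0]-460.3)))
E
```

```text
arm dir if aligned -358.4150464171413 radial 75.12796906350127 lateral -26.20252223618778 F along -7.3562390826194415 [ 2.68119892 -7.28486655 -0.32160789] [536.12396507 324.18547682 251.72906532] 23.3333
bar side 86 c [652.9 337.5] -175.3 along [-21. -19.  -2.  24.  26.] across [-13.   7.] z [242.6 251.5 255.8]
-3.209114260200804
bar top 314 c [639.9 340.5] 178.7 along [-34. -32.  -1.  38.  50.] across [-11.   9.] z [246.6 254.7 257.4]
-2.4874173094684733
```

Call:
jog_arm:
  steps:
    - [[0, 0, 0, 0, 0.1, 0, -1], [0, 0, 0, 0, 0.1, 0, -1], [0, 0, 0, 0, 0, 0, -1]]

```text
clock: 23.68
eef_pos: [536.1, 324.3, 251.7]
tool_rot: [-179.8, -0.0, -178.5]
contact_force: [3.4, -10.9, 1.0]
finger_gap: 0.3
grip_force: 5.0
```

Call:
jog_arm:
  steps:
    - [[0, 0, 0, 0, -0.5, 0, -1], [0, 0, 0, 0, -1, 0, -1], [0, 0, 0, 0, -1.5, 0, -1], [0, 0, 0, 0, -1, -1.5, -1], [0, 0, 0, 0, 0, -3, -1], [0, 0, 0, 0, 0, -4, -1], [0, 0, 0, 0, 0, -3, -1], [0, 0, 0, 0, -3, -1, -1], [0, 0, 0, 0, -4, 0, -1], [0, 0, 0, 0, -4, 0, -1], [0, 0, 0, 0, -4, 0, -1], [0, 0, 0, 0, -2, 0, -1]]

```text
clock: 24.68
eef_pos: [540.7, 112.5, 377.1]
tool_rot: [-180.0, 0.0, -178.6]
contact_force: [0.2, -0.8, 0.7]
finger_gap: 0.4
grip_force: 0.0
```

Call:
jog_arm:
  steps:
    - [[0, 0, 0, 0, 0, 0, -1], [0, 0, 0, 0, 0, 0, -1], [0, 0, 0, 0, 0, 0, -1], [0, 0, 0, 0, 0, 0, -1], [0, 0, 0, 0, 0, 0, -1], [0, 0, 0, 0, 0, 0, -1], [0, 0, 0, 0, 0, 0, -1], [0, 0, 0, 0, 0, 0, -1], [0, 0, 0, 0, 0, 0, -1], [0, 0, 0, 0, 0, 0, -1], [0, 0, 0, 0, 0, 0, -1], [0, 0, 0, 0, 0, 0, -1]]

```text
clock: 25.68
eef_pos: [541.5, 116.3, 376.7]
tool_rot: [-180.0, -0.0, -178.5]
contact_force: [0.7, -0.2, 0.4]
finger_gap: 0.8
grip_force: 0.0
```

```bash
python3 - <<'E'
from h import *
armframe()
p,d,w=cloud("side")
cv2.imwrite("pics/side8.png",cv2.resize(p[70:250,200:400,::-1],None,fx=3.3,fy=3.3,interpolation=cv2.INTER_CUBIC))
E
```

```text
arm dir if aligned -358.48013009554376 radial 74.9991891044592 lateral -234.02788431263016 F along -0.23685782990306783 [ 0.74422044 -0.21719482  0.36546041] [541.48007081 116.34370001 376.69641772] 25.6833
```

View pics/side8.png

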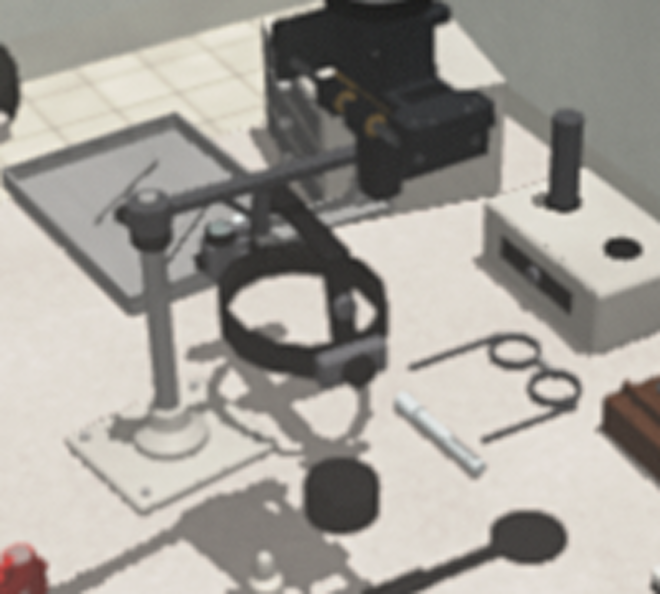

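```bash
python3 - <<'E'
from h import *
th=np.radians(-3);u=np.array([np.cos(th),np.sin(th)]);n=np.array([-u[1],u[0]])
for n_ in("side","top","side"):
    p,d,w=cloud(n_)
    q=w.reshape(-1,3)[p.reshape(-1,3).max(1)<90]; r=q-[460.3,348.3,200]; R=r[:,:2]@u;L=r[:,:2]@n
    for a in (-60,-40,-25,25,40,60):
        s=(abs(R-137)<35)&(abs(L-a)<8)&(r[:,2]>-15)&(r[:,2]<25)
        if s.sum()>5: print(n_,a,s.sum(),R[s].mean().round(1),np.percentile(r[s,2],[50,90]).round(1))
E
```

```text
side -60 43 133.8 [4.3 8.4]
side -40 30 133.6 [6.2 8.9]
side -25 31 132.9 [5.6 7.6]
side 25 24 134.8 [6.6 8.6]
side 40 21 138.0 [6.6 8. ]
top -40 40 135.0 [ 8.8 11.3]
top -25 87 135.2 [ 9.1 11.5]
top 40 15 127.4 [ 9.  10.7]
top 60 87 135.3 [ 8.1 10.3]
side -60 46 134.7 [4.1 7.4]
side -40 29 132.6 [6.4 8.8]
side -25 28 133.8 [4.4 7.9]
side 25 24 134.2 [5.6 8.4]
side 40 21 137.8 [5.1 8.6]
```

Strap is level, at about 135 mm from the axis and still; handing in.

```bash
python3 -c "
from rig import bot
print(bot.job_done())"
```

```text
the job is handed in; nothing more can be done
None
```

The headset hangs level and still by its crown strap inside the shut keeper, the arm is back at its parked stop, and the job was handed in at about 26 s; no verdict came back. The push to the outer stop briefly reached about 70 N at the closed fingers, below the 120 N wrist limit.

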